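# Free a stuck jar lid in the one-handed jar holder

### The arm

A 6-joint arm with a two-finger parallel gripper is mounted at the origin on a cart in front of the work surface, level with it; the furniture and walls round the work are solid. World frame = base frame: x ahead of the robot, y to its left, z up, the work surface at z = 0. Lengths are in m, angles in rad, forces in N, time in s.
With the tool pointing down it reaches from about 0.275 to 1 m from the base axis. Payload 8.4 kg.
Tool frame: the origin (TCP) lies midway between the tips of the shut fingers; the grasp point (between the pads) lies 19 mm behind it; z points along the fingers, y is the line along which they close (so a half turn about z gives the same grasp; the last joint's range is limited). The gripper opens to 85 mm and grips with 20 to 120 N. Pads are 22 mm wide; open, the fingers measure 114 mm over their backs; the gripper's body (76 mm by 85 mm) begins 54 mm behind the grasp point. The pads swing forward as they close: fully open they stand 13 mm farther back than shut.
Start: joints at [1.164, 0.353, 1.633, -0, 1.155, -0.002], TCP at [0.246, 0.574, 0.231] pointing down, gripper open.
Joint ranges: [-2.63, 2.63], [-0.92, 2.1], [0.06, 2.66], [-1.3, 4.44], [0, 2.69], [-3.02, 3.02]. Speed limits (rad/s): [2.22, 2.22, 2.79, 3.14, 3.14, 3.14].

### API

Orientations are given as a unit quaternion [w, x, y, z].
In Python, from plant import manip gives the robot as it stands.
- The arm moves only by the tool drive_effector, called in YAML: its name, and indented under it one key for each argument. Schema: {"type":"object","properties":{"motion":{"type":"object","properties":{"sx":{"type":"array","items":{"type":"number"},"minItems":1,"maxItems":20},"sy":{"type":"array","items":{"type":"number"},"minItems":1,"maxItems":20},"sz":{"type":"array","items":{"type":"number"},"minItems":1,"maxItems":20},"ax":{"type":"array","items":{"type":"number"},"minItems":1,"maxItems":20},"ay":{"type":"array","items":{"type":"number"},"minItems":1,"maxItems":20},"az":{"type":"array","items":{"type":"number"},"minItems":1,"maxItems":20}},"additionalProperties":false,"required":["sx","sy","sz","ax","ay","az"]},"aperture":{"type":"number"},"clamp_n":{"type":"number"},"only":{"type":"string"},"quiet":{"type":"boolean"},"lines":{"type":"string"}},"required":["motion"],"additionalProperties":false}. motion is an object with one list for each field, all of the same length, 1 to 20, a row being the entries at one place: sx, sy, sz (the shift in units of 50 mm), ax, ay, az (a rotation vector in units of 0.2 rad); each row shifts and turns the commanded pose from where the row before left it, along the tool's axes as they then stand; what a row does not reach is not made up. A row lasts 1/12 s, in which the tool goes at most 0.0417 m and 0.125 rad, less where a joint would pass 70% of its speed; a pose out of reach is approached as far as the arm can. aperture is the finger opening in m, set as the call begins (left out keeps the last). The fingers move at their own pace and stop on an object; clamp_n is the grip in N (left out, the last holds). Time passes only in rows, so rows that do not move let the fingers close. The tool returns the time, the measured TCP pose, the force, the opening and the grip force at its end. only (a regular expression) keeps the lines of the reply that match it, lines (a string "A,B") keeps lines A to B, and quiet returns only ok. Input that does not fit is refused with a message, and nothing moves.
- manip.get_state(): the state, without advancing time (a new reading comes with each control period).
- manip.grab_frame(name): name is "scene" or "top" or "wrist"; returns a dict with "img" (420x560x3 uint8, red, green, blue), "mtx" (3x3 intrinsics, pixels), "T" (4x4, takes a point from camera to world coordinates); the wrist camera has in their place "tool_from_camera" (4x4, takes a point from camera to tool coordinates, whose origin is the TCP and whose axes are the flange's). Camera axes: x right, y down, z forward; pixel columns grow to the right and rows downward; lengths in m; the calibration is good to about 2 mm. A picture is of the moment at which its call begins: read the wrist's pose just before it. There is no depth.
- manip.finish_job(): hands the job in; it is judged then, once.
The state is a dict: "time": time; "joints": joint angles; "qd": joint speeds; "effort": joint torques, N m; "position": TCP position; "orientation": TCP orientation; "ft_force": force on the tool from outside, world axes, zero at the start; "torque": the same for the moment, N m; "width": finger opening in m; "grip_force": force on a finger pad.
Only numpy, scipy, OpenCV 4.12 (cv2) and the standard library are available. Lean on these libraries where they do the work, as an engineer would, in place of code of your own. Each camera call takes 0.05 s, during which the arm holds its last target. There are 200 camera calls.

### The job

Stand the marmalade jar in the one-handed jar holder, pressed home against both faces of the V, and swing the red lever over centre, right up to its stop, so that the toggle clamp locks the jar; then, with the jar clamped, unscrew its tight gold lid by at least half a turn (it stays on the jar). Finally swing the lever all the way back so that the clamp lets go, and leave the jar standing in the V. Do not knock the lemon, the salt shaker or the kitchen timer.

Things in the scene. Friction and masses are not known exactly. Their poses are not given: they have to be found in the camera images.
- holder: One-handed jar holder, fixed: wooden board 180 x 250 mm, top 18 mm high, with a rubber-faced wooden V and, left of it, a steel toggle clamp on a block. Origin: the clamp arm's pivot, on the worktop plane; x points into the V (away from the robot at yaw 0), y from the V to the lever's side. The board spans x -68 to 112, y -146 to 104 mm.
- seat (a point): Centre of the jar's underside when the jar touches both faces of the V: holder x 56, y -80 mm, on a rubber disc 20 mm above the worktop. The faces stand 45 degrees either side of holder x and open to its -x side; jaw tops are 88 mm above the worktop. A jar lowered some 6 mm short, on the -x side, clears both faces; press it home along +x with 5 to 10 N.
- clamp_pad: Black rubber pad, 24 mm diameter, spring-backed, on the end of the 80 mm steel clamp arm (parts up to 74 mm high). Its origin lies on the arm's pivot, the holder's origin, not at the pad. Open, the arm points to the holder's -x side, clear of the seat; closed, it lies along -y with the pad pressing +x on the jar's near side.
- clamp_lever (a joint): Red lever's angle, rad: 0 = fully open (points along holder -x), grows clockwise seen from above; dead centre 1.86, hard stop 1.97 = locked. With a jar in place it resists from about 1.45, with 5 to 10 N at the grip, then snaps over and stays at its stop by itself; left short of dead centre it springs back. Swinging it back needs a similar pull.
- lever_pivot (a point): The lever's vertical pivot axis, 60 mm above the worktop, at holder x -36, y 66 mm.
- lever_grip (a point): Middle of the lever's red round grip (78 mm long, 18 to 22 mm thick, level, axis 60 mm above the worktop), 85 mm from the lever's pivot; the grip spans 45 to 123 mm from the pivot. Its x axis points along the lever away from the pivot. It swings level, with free space below it down to the board or worktop.
- jar: Marmalade jar, orange with a white label, 64 mm diameter, 112 mm high with its lid, 0.3 to 0.55 kg; origin at the centre of its underside, z up. Body straight up to 78 mm, then a narrower neck under the lid. Stands loose on the worktop at the start.
- jar_lid (a joint): Angle of the gold lid against the jar, rad: 0 = tight, grows as it is unscrewed (counter-clockwise seen from above); half a turn is 3.14, its end stop 6.0. It is stiff, about 0.6 N m all the way, so grip it firmly (40 N or more); a jar that is not clamped tends to turn along with it. It does not rise or come off in this travel.
- lid_top (a point): Centre of the lid's top face, 112 mm above the jar's underside. The lid is 55 mm in diameter and 19 mm deep, ribbed round the side, so it reaches from 93 to 112 mm above the jar's underside; its z axis is the jar's.
- lemon: Lemon, 78 x 55 x 56 mm; origin under its centre. Leave alone.
- salt_shaker: Grey and clear salt shaker, 44 mm diameter, 90 mm high; origin under its centre. Leave alone.
- timer: White wind-up kitchen timer, 58 mm diameter, 60 mm high; origin under its centre. Leave alone.

How it is judged:
By the outcome, as a careful person would: the job done as asked, in the order asked, and still so for the second after the job is handed in, with the robot touching nothing.
It also fails if it takes over 72 s, if anything falls off the work surface, if the arm or the gripper's body presses on something with over 40 N, if the wrist force passes 120 N, or if a joint passes its speed limit or range.

## Working session

There is one attempt and no reset: what is moved stays moved. The work goes in short steps, Python scripts to look and compute and a tool call to move; the robot and the scene stay as the last step left them, time stands still between calls to the robot, and variables do not carry over. Pictures are saved under pics/ and viewed, at most 10 in all, crops included, and the job is handed in when it is done.

```bash
ls; mkdir -p pics; python3 - <<'E'
from plant import manip
import cv2,numpy as np
print(manip.get_state())
for n in("scene","top"):
    f=manip.grab_frame(n);cv2.imwrite(f"pics/{n}0.png",f["img"][:,:,::-1]);np.savez(f"pics/{n}0.npz",**f);print(n,f["mtx"].tolist(),np.round(f["T"],4).tolist())
E
```

```text
pics
plant.py
{'time': 0.0, 'joints': array([ 1.16359574e+00,  3.53637615e-01,  1.63416829e+00, -1.27903878e-05,
        1.15518255e+00, -2.40365555e-03]), 'qd': array([ 0.0004283 ,  0.00081324,  0.00130685, -0.00038401, -0.00116236,
       -0.00112679]), 'effort': array([ 5.55057159e-05, -6.05258560e+01, -3.42053962e+01, -2.08404740e-04,
        9.77464282e-03, -2.08419556e-05]), 'position': array([0.24595683, 0.57403666, 0.23055364]), 'orientation': array([-1.36207495e-04,  2.01016831e-01,  9.79587539e-01, -6.84503839e-04]), 'ft_force': array([-1.05132025, -0.81078932, -0.22714998]), 'torque': array([-0.00596823,  0.03671247, -0.03425566]), 'grip_force': 0.0, 'width': 0.08554134682899613}
scene [[399.7900858007973, 0.0, 278.5553867446934], [0.0, 399.7900858007973, 209.22157630295695], [0.0, 0.0, 1.0]] [[-0.5021, 0.5033, -0.7033, 1.1171], [0.8647, 0.305, -0.3991, 0.1525], [0.0137, -0.8085, -0.5883, 0.5922], [0.0, 0.0, 0.0, 1.0]]
top [[495.75190812269955, 0.0, 282.89547723142874], [0.0, 495.75190812269955, 207.00891538766285], [0.0, 0.0, 1.0]] [[0.0273, -0.9909, 0.1317, 0.3994], [-0.9991, -0.0315, -0.03, -0.1776], [0.0339, -0.1307, -0.9908, 1.0493], [0.0, 0.0, 0.0, 1.0]]
```
View pics/scene0.png

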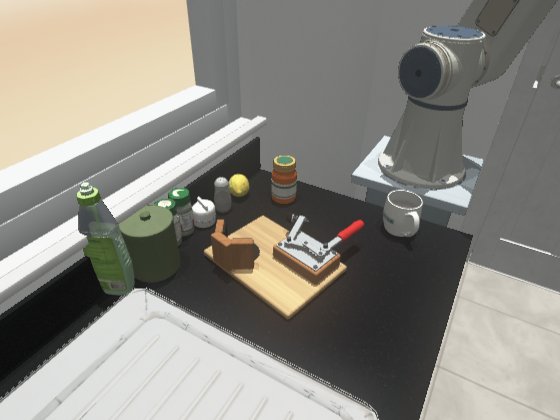

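View pics/top0.png

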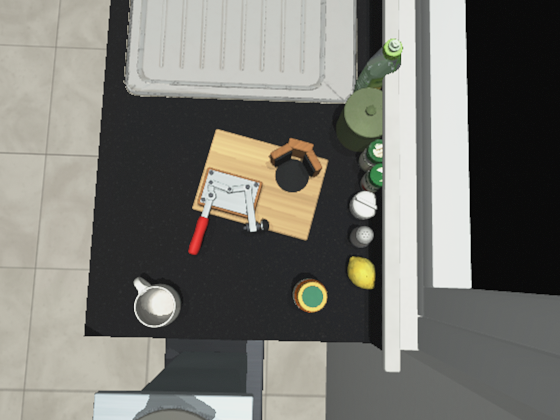

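The top view (image up = +x, right = −y) shows the board with corners near (218,130), (328,158), (306,239) and (194,209). The V is open toward the bottom, the seat disc is at (292,175), the red grip runs (205,218)–(194,252), and the jar lid is at (313,296). The lemon (361,273) and shaker (362,236) are to the right of the jar. In the scene view the jar is at (284,180) and the lid top at (285,162).

```bash
cat > h.py <<'E'
import cv2,numpy as np
from scipy.spatial.transform import Rotation as R
def load(n): return dict(np.load(f"pics/{n}.npz"))
def ray(f,uv):
    d=f["T"][:3,:3]@np.linalg.inv(f["mtx"])@np.array([uv[0],uv[1],1.]); return f["T"][:3,3],d
def atz(f,uv,z):
    o,d=ray(f,uv); return o+d*(z-o[2])/d[2]
def proj(f,P):
    P=np.atleast_2d(P); c=(P-f["T"][:3,3])@f["T"][:3,:3]; q=c@f["mtx"].T; return q[:,:2]/q[:,2:]
def tri(fs,uvs):
    A=np.zeros((3,3));b=np.zeros(3);L=[]
    for f,uv in zip(fs,uvs):
        o,d=ray(f,uv);d=d/np.linalg.norm(d);M=np.eye(3)-np.outer(d,d);A+=M;b+=M@o;L.append((M,o))
    p=np.linalg.solve(A,b); return p,[np.linalg.norm(M@(p-o)) for M,o in L]
def blob(f,lo,hi,box=None):
    h=cv2.cvtColor(f["img"],cv2.COLOR_RGB2HSV); m=cv2.inRange(h,lo,hi)
    if box: k=np.zeros_like(m);k[box[1]:box[3],box[0]:box[2]]=1;m*=k
    n,l,s,c=cv2.connectedComponentsWithStats(m); i=1+np.argmax(s[1:,4]); return c[i],s[i],(l==i).astype(np.uint8)
E
python3 - <<'E'
from h import *
t,s=load("top0"),load("scene0")
# lid green label
c1=blob(t,(60,60,40),(100,255,255),(290,275,340,320));c2=blob(s,(60,60,40),(100,255,255),(265,150,305,175))
print("lid",c1[:2],c2[:2],tri([t,s],[c1[0],c2[0]]), atz(t,c1[0],.112))
r1=blob(t,(0,180,100),(8,255,255),(180,190,225,265));r2=blob(s,(0,180,100),(8,255,255),(330,210,370,250))
print("grip",r1[:2],r2[:2],tri([t,s],[r1[0],r2[0]]),atz(t,r1[0],.06))
ys,xs=np.nonzero(r1[2]);P=np.array([atz(t,(x,y),.06)[:2] for x,y in zip(xs,ys)]);w,v=np.linalg.eigh(np.cov(P.T));print("dir",v[:,1])
a=blob(t,(8,50,100),(28,200,255),(185,120,335,245))
hull=cv2.convexHull(cv2.findContours(a[2],0,2)[0][0] if 0 else np.argwhere(a[2])[:,::-1].astype(np.int32))
q=cv2.approxPolyDP(hull,6,True)[:,0];print(q)
C=np.array([atz(t,x,.018)[:2] for x in q]);print(C)
# fit board rect: project model onto mask edges
from scipy.optimize import minimize
Bd=np.array([[-.068,-.146],[.112,-.146],[.112,.104],[-.068,.104]])
hp=np.array([atz(t,x+.0,.018)[:2] for x in hull[:,0]])
from scipy.optimize import least_squares
def res(p):
    c,s_=np.cos(p[2]),np.sin(p[2]);l=(hp-p[:2])@np.array([[c,-s_],[s_,c]])
    d=np.stack([l[:,0]+.068,.112-l[:,0],l[:,1]+.146,.104-l[:,1]],1);return d.min(1)
b=least_squares(res,[C[:,0].mean()-.02,C[:,1].mean()+.02,-.2],loss="soft_l1",f_scale=.002)
b2=least_squares(res,[C[:,0].mean()-.02,C[:,1].mean()+.02,.2],loss="soft_l1",f_scale=.002)
b=min(b,b2,key=lambda k:k.cost);print("holder",b.x,b.cost,np.abs(b.fun).mean())
p=b.x;M=np.array([[np.cos(p[2]),-np.sin(p[2])],[np.sin(p[2]),np.cos(p[2])]])
for n,l in dict(seat=(.056,-.08),piv=(-.036,.066),grip0=(-.121,.066)).items(): print(n,p[:2]+M@np.array(l))
# vis
for n,f in(("t",t),("s",s)):
    im=f["img"][:,:,::-1].copy()
    for Z,pts,col in((.018,Bd,(255,0,0)),(.02,np.array([.056,-.08])+.015*np.array([[1,0],[0,1],[-1,0],[0,-1]]),(0,255,0)),(.06,np.array([[-.036,.066],[-.121,.066]]),(255,255,0))):
        W=np.c_[p[:2]+pts@M.T,np.full(len(pts),Z)];cv2.polylines(im,[np.round(proj(f,W)*16).astype(np.int32)],True,col,1,cv2.LINE_AA,4)
    cv2.imwrite(f"pics/v{n}.png",cv2.resize(im[110:320,170:380] if n=="t" else im[140:320,190:400],(600,600) if n=="t" else (700,600),interpolation=2))
E
```

```text
lid (array([312.22822823, 296.12612613]), array([303, 286,  20,  21, 333], dtype=int32)) (array([284.18518519, 159.71604938]), array([277, 157,  16,   7,  81], dtype=int32)) (array([ 0.35782136, -0.26511927,  0.11252394]), [np.float64(0.00022759063751204932), np.float64(0.00022759063751207133)]) [ 0.35789983 -0.26537243  0.112     ]
grip (array([197.89589041, 235.08219178]), array([188, 216,  20,  39, 365], dtype=int32)) (array([351.32592593, 227.85185185]), array([338, 221,  26,  16, 135], dtype=int32)) (array([ 0.46834775, -0.040073  ,  0.06717925]), [np.float64(0.0011533481487138075), np.float64(0.0011533481487138524)]) [ 0.46925847 -0.04016235  0.06      ]
dir [-0.96601378  0.25849056]
[[327 160]
 [305 240]
 [192 208]
 [216 129]
 [301 140]]
[[ 0.64053962 -0.30015479]
 [ 0.46859404 -0.25681853]
 [ 0.52835643 -0.01929222]
 [ 0.699777   -0.06150105]
 [ 0.6823073  -0.24365179]]
holder [ 0.57172618 -0.13588455 -0.21712495] 0.0002014515045313895 0.005565930477423372
seat [ 0.60917751 -0.2260699 ]
piv [ 0.55078935 -0.06367894]
grip0 [ 0.46778508 -0.04536799]
```

View pics/vt.png

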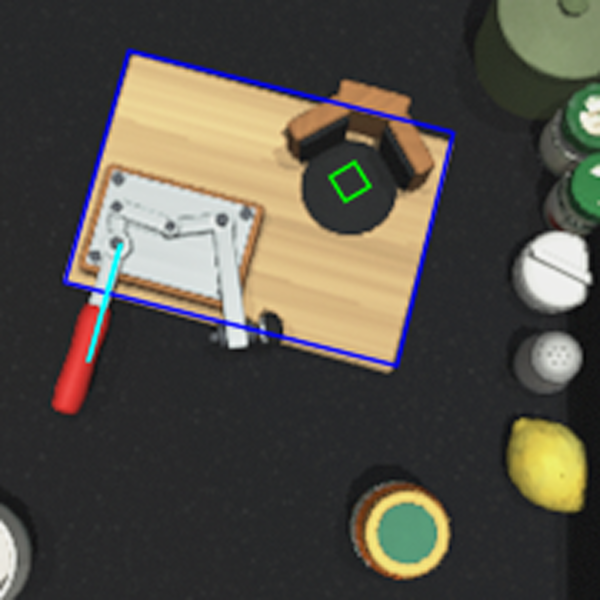

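The overlay shows the hull fit was pulled off by the V, which sticks out past the board edge. The true corners, in crop pixels, are about (129,50), (455,131), (394,371) and (66,283). I'll refit from those and move on to wrist views.

Units first: shifts go in units of 50 mm and turns go in units of 0.2 rad. So -0.0279 m is -0.558, -0.0269 m is -0.538.

drive_effector:
  motion: {"sx": [-0.538,-0.538,-0.538,-0.538,-0.538,-0.538,-0.538,-0.538,-0.538,-0.538,-0.538,-0.538,-0.538,-0.538,-0.538,-0.538,-0.538,-0.538,-0.538,-0.538],"sy": [-0.558,-0.558,-0.558,-0.558,-0.558,-0.558,-0.558,-0.558,-0.558,-0.558,-0.558,-0.558,-0.558,-0.558,-0.558,-0.558,-0.558,-0.558,-0.558,-0.558],"sz": [-0.1,-0.1,-0.1,-0.1,-0.1,-0.1,-0.1,-0.1,-0.1,-0.1,-0.1,-0.1,-0.1,-0.1,-0.1,-0.1,-0.1,-0.1,-0.1,-0.1],"ax": [0,0,0,0,0,0,0,0,0,0,0,0,0,0,0,0,0,0,0,0],"ay": [0,0,0,0,0,0,0,0,0,0,0,0,0,0,0,0,0,0,0,0],"az": [0,0,0,0,0,0,0,0,0,0,0,0,0,0,0,0,0,0,0,0]}
  aperture: 0.085

```text
time: 1.77
position: [0.521, -0.1523, 0.3313]
orientation: [-0.0, 0.201, 0.98, 0.0]
ft_force: [1.3, 0.9, -0.3]
width: 0.0849
grip_force: 0.0
```

drive_effector:
  motion: {"sx": [0,0,0,0,0,0,0,0,0,0,0,0,0],"sy": [0,0,0,0,0,0,0,0,0,0,0,0,0],"sz": [0,0,0,0,0,0,0,0,0,0,0,0,0],"ax": [0,0,0,0,0,0,0,0,0,0,0,0,0],"ay": [0,0,0,0,0,0,0,0,0,0,0,0,0],"az": [0.59,0.59,0.59,0.59,0.59,0.59,0.59,0.59,0.59,0.59,0.59,0.59,0]}

```text
time: 2.85
position: [0.5206, -0.1502, 0.3309]
orientation: [-0.0, 0.791, 0.611, -0.0]
ft_force: [-0.7, -0.1, -0.2]
width: 0.0851
grip_force: 0.0
```

```bash
cat >> h.py <<'E'
def wrist(n):
    from plant import manip
    s=manip.get_state();f=manip.grab_frame("wrist")
    T=np.eye(4);q=s["orientation"];T[:3,:3]=R.from_quat(np.r_[q[1:],q[0]]).as_matrix();T[:3,3]=s["position"]
    f["T"]=T@f.pop("tool_from_camera");f={k:f[k] for k in("img","mtx","T")}
    np.savez(f"pics/{n}.npz",**f);cv2.imwrite(f"pics/{n}.png",f["img"][:,:,::-1]);return f
def to(x,y,z):
    "delta in tool axes, tool-y azimuth, joints"
    from plant import manip
    s=manip.get_state();q=s["orientation"];M=R.from_quat(np.r_[q[1:],q[0]]).as_matrix()
    print("d",np.round(M.T@(np.array([x,y,z])-s["position"]),4),"pos",np.round(s["position"],4),"yaz",round(float(np.arctan2(M[1,1],M[0,1])),4),"tilt",np.round(M[:2,2],4),"j",np.round(s["joints"],2),"F",np.round(s["ft_force"],1),"t",s["time"])
E
python3 - <<'E'
from h import *
t=load("top0");c=np.array([[129,50],[455,131],[394,371],[66,283]])/2.857+[170,110]-.3
C=np.array([atz(t,x,.018)[:2] for x in c]);B=np.array([[.112,.104],[.112,-.146],[-.068,-.146],[-.068,.104]])
print(np.linalg.norm(np.diff(np.r_[C,C[:1]],axis=0),axis=1))
u,_,v=np.linalg.svd((B-B.mean(0)).T@(C-C.mean(0)));M=(u@v).T;p=C.mean(0)-M@B.mean(0);print(p,np.arctan2(M[1,0],M[0,0]),C-(p+B@M.T))
for l in((.056,-.08),(-.036,.066),(-.121,.066)):print(p+M@np.array(l))
wrist("w1");to(.52,-.15,.33)
E
```

```text
[0.25102514 0.18551611 0.24788554 0.18082105]
[ 0.57079379 -0.13626272] -0.22191153073093278 [[ 0.00070093  0.00057855]
 [ 0.00247539 -0.00086416]
 [-0.00264836  0.00147311]
 [-0.00052797 -0.00118749]]
[ 0.60781301 -0.2266263 ]
[ 0.55020281 -0.06395773]
[ 0.46728714 -0.04524968]
d [ 0.0001 -0.0007  0.001 ] pos [ 0.5207 -0.1502  0.331 ] yaz -0.2481 tilt [-0.0006  0.0002] j [-0.28  0.14  1.69 -0.    1.31 -0.04] F [-0.2  0.5  0. ] t 2.9
```

View pics/w1.png

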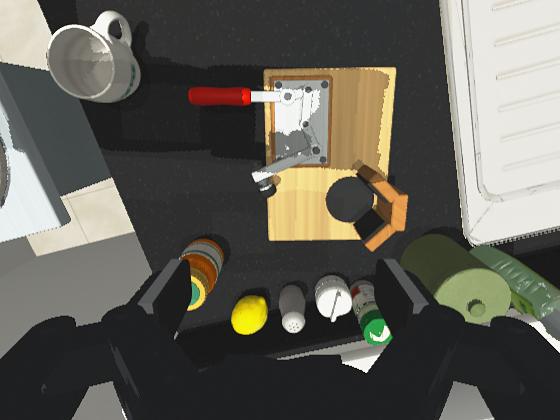

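The wrist view shows the board with corners around (264,68), (396,67) and (269,241), the lever pivot at (288,97), the grip at (220,96), the seat disc at (350,199) and the V to its right. The jar is at (200,270), lemon (249,314), shaker (292,308). I'll fit the holder pose to the board edges in both images.

```bash
python3 - <<'E'
from h import *
from scipy.optimize import least_squares
W,t=load("w1"),load("top0")
E=[]  # edge: model segments sampled, find gradient peak along normal near prediction, iterate
def M(a):return np.array([[np.cos(a),-np.sin(a)],[np.sin(a),np.cos(a)]])
segs=[((-.068,.0),(-.068,-.145)),((-.067,.104),(.111,.104)),((.112,.10),(.112,0.0)),((-.066,-.146),(.04,-.146))]
tsegs=[((-.068,-.03),(-.068,-.143)),((-.066,.104),(.110,.104)),((.112,.10),(.112,-0.04)),((-.06,-.146),(.11,-.146))]
def pts(p,L,z):return np.c_[p[:2]+np.atleast_2d(L)@M(p[2]).T,np.full(len(np.atleast_2d(L)),z)]
def run(fs,p,zfree=False):
    for it in range(6):
        obs=[]
        for f,S,wt in fs:
            v=cv2.GaussianBlur(f["img"].max(2).astype(np.float32),(0,0),1)
            for a,b in S:
                L=np.linspace(a,b,25);uv=proj(f,pts(p,L,.018));d=uv[-1]-uv[0];n=np.array([-d[1],d[0]])/np.linalg.norm(d)
                k=np.arange(-7 if it<3 else -4,7.1 if it<3 else 4.1,.25)
                for l,c in zip(L,uv):
                    q=(c+k[:,None]*n).astype(np.float32);s=cv2.remap(v,q[:,:1],q[:,1:],1)[:,0];g=np.abs(np.gradient(s))
                    if g.max()>3: obs.append((f,l,c+k[g.argmax()]*n,n))
        fun=lambda x:np.concatenate([[ (proj(f,pts(x,l,.018))[0]-o)@n] for f,l,o,n in obs])
        r=least_squares(fun,p,loss="soft_l1",f_scale=.5);p=r.x
    print(p,len(obs),np.median(np.abs(fun(p))));return p
p0=np.array([.5708,-.1363,-.24])
for fs in([(W,segs,1)],[(t,tsegs,1)],[(W,segs,1),(t,tsegs,1)]):
    p=run(fs,p0)
    print({n:np.round(pts(p,l,0)[0,:2],4) for n,l in dict(seat=(.056,-.08),piv=(-.036,.066),grip=(-.121,.066)).items()})
r,_,m=blob(W,(0,180,80),(8,255,255),(180,70,260,120));r1=blob(t,(0,180,100),(8,255,255),(180,190,225,265))[0]
print("grip W",r,atz(W,r,.06),tri([W,t],[r,r1]))
ys,xs=np.nonzero(m);P=np.array([atz(W,(x,y),.06)[:2] for x,y in zip(xs,ys)]);w,v=np.linalg.eigh(np.cov(P.T));print("dir",np.arctan(v[1,1]/v[0,1]))
print("piv bolt",atz(W,(288,97),.07))
for n,o in dict(lemon=(361,273),salt=(362,236)).items():print(n,atz(t,o,.04))
to(.358,-.265,.21)
E
```

```text
[ 0.56908699 -0.13478048 -0.22946629] 97 0.7029140994809778
{'seat': array([ 0.6054, -0.2254]), 'piv': array([ 0.549 , -0.0623]), 'grip': array([ 0.4663, -0.043 ])}
[ 0.56830675 -0.13455957 -0.23725643] 98 0.25828955251297514
{'seat': array([ 0.6039, -0.2255]), 'piv': array([ 0.5488, -0.0619]), 'grip': array([ 0.4662, -0.042 ])}
[ 0.56884306 -0.13474046 -0.2341792 ] 195 0.4572579879917425
{'seat': array([ 0.6048, -0.2256]), 'piv': array([ 0.5491, -0.0622]), 'grip': array([ 0.4665, -0.0425])}
grip W [219.71015843  95.77912395] [ 0.46955545 -0.0406656   0.06      ] (array([ 0.46936188, -0.04031879,  0.05918128]), [np.float64(0.0002719327651527354), np.float64(0.0002719327651527026)])
dir -0.26422002520705856
piv bolt [ 0.55107857 -0.06386705  0.07      ]
lemon [ 0.40350918 -0.37043405  0.04      ]
salt [ 0.47876939 -0.37200102  0.04      ]
d [-0.1512 -0.1295  0.1211] pos [ 0.5207 -0.1502  0.331 ] yaz -0.2481 tilt [-0.0006  0.0002] j [-0.28  0.14  1.69 -0.    1.31 -0.04] F [-0.2  0.5  0. ] t 2.9
```

drive_effector:
  motion: {"sx": [-0.504,-0.504,-0.504,-0.504,-0.504,-0.504,0,0],"sy": [-0.432,-0.432,-0.432,-0.432,-0.432,-0.432,0,0],"sz": [0.4,0.4,0.4,0.4,0.4,0.4,0,0],"ax": [0,0,0,0,0,0,0,0],"ay": [0,0,0,0,0,0,0,0],"az": [0,0,0,0,0,0,0,0]}

```text
time: 3.57
position: [0.3562, -0.265, 0.2104]
orientation: [-0.001, 0.79, 0.614, -0.0]
ft_force: [0.5, 0.3, 0.8]
width: 0.0851
grip_force: 0.0
```

```bash
python3 -c "
from h import *
to(.3578,-.2652,.08)
f=wrist('w2');g=f['img'];t=load('top0')
c=blob(f,(60,60,40),(100,255,255));print(c[:2]);print(atz(f,c[0],.112),tri([f,t],[c[0],blob(t,(60,60,40),(100,255,255),(290,275,340,320))[0]]))"
```

```text
d [1.000e-04 1.800e-03 1.304e-01] pos [ 0.3562 -0.265   0.2104] yaz -0.2493 tilt [-0.0018  0.0014] j [-0.64  0.09  2.02  0.    1.03 -0.39] F [0.5 0.3 0.8] t 3.5667
(array([284.22948074, 207.41596873]), array([ 260,  185,   49,   46, 1791], dtype=int32))
[ 0.35858254 -0.26527015  0.112     ] (array([ 0.3581883 , -0.26550037,  0.11107772]), [np.float64(0.00033178697916578056), np.float64(0.00033178697916578636)])
```

drive_effector:
  motion: {"sx": [0,0,0,0,0,0],"sy": [0.042,0,0,0,0,0],"sz": [0.52,0.52,0.52,0.52,0.52,0],"ax": [0,0,0,0,0,0],"ay": [0,0,0,0,0,0],"az": [0,0,0,0,0,0]}

```text
time: 4.12
position: [0.3596, -0.2635, 0.0784]
orientation: [-0.002, 0.789, 0.615, -0.001]
ft_force: [-0.4, 0.9, 0.1]
width: 0.0849
grip_force: 0.0
```

drive_effector:
  motion: {"sx": [0,0,0,0,0,0],"sy": [0,0,0,0,0,0],"sz": [0,0,0,0,0,0],"ax": [0,0,0,0,0,0],"ay": [0,0,0,0,0,0],"az": [0,0,0,0,0,0]}
  aperture: 0.04
  clamp_n: 50

```text
time: 4.62
position: [0.3609, -0.2659, 0.0831]
orientation: [0.001, 0.79, 0.614, 0.0]
ft_force: [-2.2, 0.8, 8.4]
width: 0.0538
grip_force: 51.7
```

```bash
python3 -c "
from h import *
to(.3582,-.2654,.08)"
```

```text
d [-0.0002 -0.0028  0.0031] pos [ 0.3609 -0.2659  0.0831] yaz -0.2496 tilt [ 0.0023 -0.0017] j [-0.64  0.3   2.13 -0.    0.71 -0.39] F [-2.2  0.8  8.4] t 4.6167
```

drive_effector:
  motion: {"sx": [0,0,0,0,0,0,0],"sy": [0,0,0,0,0,0,0],"sz": [-0.4,-0.5,-0.5,-0.5,-0.5,0,0],"ax": [0,0,0,0,0,0,0],"ay": [0,0,0,0,0,0,0],"az": [0,0,0,0,0,0,0]}

```text
time: 5.2
position: [0.3608, -0.2658, 0.2027]
orientation: [0.002, 0.79, 0.613, 0.001]
ft_force: [-0.8, -0.5, -5.7]
width: 0.0536
grip_force: 56.8
```

```bash
python3 -c "
from h import *
to(.5953,-.2234,.205);f=wrist('w3');print(blob(f,(60,60,40),(100,255,255))[:2])"
```

```text
d [ 0.099   0.2168 -0.0016] pos [ 0.3608 -0.2658  0.2027] yaz -0.2498 tilt [ 0.0034 -0.0024] j [-0.64  0.11  2.03  0.    1.   -0.39] F [-0.8 -0.5 -5.7] t 5.2
(array([283.08197236, 297.78941583]), array([ 235,  256,   97,   84, 6368], dtype=int32))
```

drive_effector:
  motion: {"sx": [0.282,0.282,0.282,0.282,0.282,0.282,0.282,0,0,0],"sy": [0.62,0.62,0.62,0.62,0.62,0.62,0.62,0,0,0],"sz": [0,0,0,0,0,0,0,0,0,0],"ax": [0,0,0,0,0,0,0,0,0,0],"ay": [0,0,0,0,0,0,0,0,0,0],"az": [0,0,0,0,0,0,0,0,0,0]}

```text
time: 6.08
position: [0.593, -0.2227, 0.1989]
orientation: [-0.002, 0.79, 0.614, -0.001]
ft_force: [-0.9, -0.7, -3.8]
width: 0.0536
grip_force: 57.3
```

```bash
python3 -c "
from h import *
from plant import manip
to(.5953,-.2234,.105)
t=manip.grab_frame('top');c=blob(t,(60,60,40),(100,255,255),(250,130,350,240));p=atz(t,c[0],.112+.2024-.083);print(c[:2],p)
to(.5953,-.2234,.105)"
```

```text
d [-0.0001  0.0028  0.0939] pos [ 0.593  -0.2227  0.1989] yaz -0.2494 tilt [-0.0043  0.0013] j [-0.36  0.4   1.64 -0.    1.11 -0.11] F [-0.9 -0.7 -3.8] t 6.0833Traceback (most recent call last):
  File "<string>", line 5, in <module>
    t=manip.grab_frame('top');c=blob(t,(60,60,40),(100,255,255),(250,130,350,240));p=atz(t,c[0],.112+.2024-.083);print(c[:2],p)
                                ~~~~^^^^^^^^^^^^^^^^^^^^^^^^^^^^^^^^^^^^^^^^^^^^^^
  File "h.py", line 18, in blob
    n,l,s,c=cv2.connectedComponentsWithStats(m); i=1+np.argmax(s[1:,4]); return c[i],s[i],(l==i).astype(np.uint8)
                                                     ~~~~~~~~~^^^^^^^^^
    return _wrapfunc(a, 'argmax', axis=axis, out=out, **kwds)
    return bound(*args, **kwds)
ValueError: attempt to get argmax of an empty sequence
```

Scaled: 0.022 m is 0.44, 0.018 m is 0.36.

drive_effector:
  motion: {"sx": [0,0,0,0,0,0,0],"sy": [0.01,0.01,0.02,0,0,0,0],"sz": [0.44,0.44,0.44,0.36,0.12,0,0],"ax": [0,0,0,0,0,0,0],"ay": [0,0,0,0,0,0,0],"az": [0,0,0,0,0,0,0]}

```text
time: 6.72
position: [0.5961, -0.2242, 0.1117]
orientation: [-0.0, 0.79, 0.613, -0.0]
ft_force: [0.3, -0.5, -5.0]
width: 0.0539
grip_force: 57.2
```

```bash
python3 -c "
from h import *
to(.605,-.2258,.103)"
```

```text
d [0.0006 0.009  0.0087] pos [ 0.5961 -0.2242  0.1117] yaz -0.2506 tilt [-0.0002  0.    ] j [-0.36  0.5   1.7  -0.    0.94 -0.11] F [ 0.3 -0.5 -5. ] t 6.7167
```

Scaled: 0.004 m is 0.08, 0.0015 m is 0.03.

drive_effector:
  motion: {"sx": [0,0,0,0,0,0],"sy": [0,0,0,0,0,0],"sz": [0.08,0.08,0.03,0,0,0],"ax": [0,0,0,0,0,0],"ay": [0,0,0,0,0,0],"az": [0,0,0,0,0,0]}
  clamp_n: 25

```text
time: 7.22
position: [0.5972, -0.2241, 0.1032]
orientation: [0.001, 0.79, 0.613, 0.0]
ft_force: [-1.8, 0.2, 5.4]
width: 0.0538
grip_force: 58.3
```

```bash
python3 -c "
from h import *
to(.605,-.2258,.103)"
```

```text
d [0.0002 0.008  0.0003] pos [ 0.5972 -0.2241  0.1032] yaz -0.2499 tilt [ 0.0017 -0.0007] j [-0.36  0.51  1.71 -0.    0.92 -0.11] F [-1.8  0.2  5.4] t 7.2167
```

Scaled: 0.003 m is 0.06.

drive_effector:
  motion: {"sx": [0,0,0,0],"sy": [0.06,0.06,0,0],"sz": [0,0,0,0],"ax": [0,0,0,0],"ay": [0,0,0,0],"az": [0,0,0,0]}

```text
time: 7.55
position: [0.6019, -0.2252, 0.1035]
orientation: [-0.0, 0.79, 0.613, -0.0]
ft_force: [-6.8, 2.5, 12.1]
width: 0.0533
grip_force: 59.0
```

```bash
python3 -c "
from h import *
to(.605,-.2258,.103)"
```

```text
d [0.0002 0.0031 0.0005] pos [ 0.6019 -0.2252  0.1035] yaz -0.2499 tilt [-0.0007  0.    ] j [-0.36  0.52  1.69 -0.    0.93 -0.11] F [-6.8  2.5 12.1] t 7.55
```

drive_effector:
  motion: {"sx": [0,0,0,0],"sy": [0.03,0.03,0,0],"sz": [-0.01,-0.01,0,0],"ax": [0,0,0,0],"ay": [0,0,0,0],"az": [0,0,0,0]}

```text
time: 7.88
position: [0.6055, -0.226, 0.1034]
orientation: [0.0, 0.79, 0.613, 0.0]
ft_force: [-3.8, 1.4, 4.9]
width: 0.0535
grip_force: 58.1
```

```bash
python3 -c "
from h import *
to(.605,-.2258,.103)"
```

```text
d [ 0.0001 -0.0005  0.0004] pos [ 0.6055 -0.226   0.1034] yaz -0.25 tilt [ 0.0005 -0.0001] j [-0.36  0.52  1.68  0.    0.93 -0.11] F [-3.8  1.4  4.9] t 7.8833
```

Only friction so far, so I'll press on in small steps.

drive_effector:
  motion: {"sx": [0,0,0,0],"sy": [0.02,0.02,0,0],"sz": [0,0,0,0],"ax": [0,0,0,0],"ay": [0,0,0,0],"az": [0,0,0,0]}

```text
time: 8.22
position: [0.6061, -0.226, 0.1034]
orientation: [-0.001, 0.79, 0.613, -0.001]
ft_force: [-9.5, 3.1, 11.7]
width: 0.0534
grip_force: 59.0
```

```bash
python3 -c "
from h import *
to(.605,-.2258,.103)"
```

```text
d [-0.0001 -0.0011  0.0004] pos [ 0.6061 -0.226   0.1034] yaz -0.2501 tilt [-0.0024  0.001 ] j [-0.36  0.52  1.68  0.    0.94 -0.11] F [-9.5  3.1 11.7] t 8.2167
```

drive_effector:
  motion: {"sx": [0,0,0,0],"sy": [0.02,0.02,0,0],"sz": [0,0,0,0],"ax": [0,0,0,0],"ay": [0,0,0,0],"az": [0,0,0,0]}

```text
time: 8.55
position: [0.6065, -0.2259, 0.1034]
orientation: [-0.003, 0.79, 0.613, -0.001]
ft_force: [-14.5, 5.4, 17.0]
width: 0.0536
grip_force: 59.6
```

```bash
python3 -c "
from h import *
to(.605,-.2258,.103)"
```

```text
d [-0.0003 -0.0015  0.0004] pos [ 0.6065 -0.2259  0.1034] yaz -0.2503 tilt [-0.0054  0.0022] j [-0.36  0.53  1.68  0.    0.94 -0.11] F [-14.5   5.4  17. ] t 8.55
```

drive_effector:
  motion: {"sx": [0,0,0,0,0,0,0],"sy": [-0.02,0,0,0,0,0,0],"sz": [0,0,0,0,0,0,0],"ax": [0,0,0,0,0,0,0],"ay": [0,0,0,0,0,0,0],"az": [0,0,0,0,0,0,0]}
  aperture: 0.085

```text
time: 9.13
position: [0.6084, -0.2268, 0.1027]
orientation: [0.0, 0.79, 0.613, 0.0]
ft_force: [-0.0, -0.5, -0.3]
width: 0.0849
grip_force: 0.0
```

drive_effector:
  motion: {"sx": [0,0,0,0,0,0],"sy": [0,0,0,0,0,0],"sz": [-0.6,-0.8,-0.8,-0.8,0,0],"ax": [0,0,0,0,0,0],"ay": [0,0,0,0,0,0],"az": [0,0,0,0,0,0]}

```text
time: 9.63
position: [0.6097, -0.2273, 0.2559]
orientation: [0.002, 0.79, 0.613, 0.002]
ft_force: [0.3, 0.1, 0.1]
width: 0.0854
grip_force: 0.0
```

```bash
python3 -c "
from h import *
f=wrist('w4');c=blob(f,(60,60,40),(100,255,255));print(c[:2],atz(f,c[0],.132))
to(.4667,-.042,.25)"
```

```text
(array([272.04755526, 199.06965841]), array([ 250,  178,   45,   43, 1493], dtype=int32)) [ 0.60268323 -0.22542249  0.132     ]
d [ 0.1441 -0.1831  0.0032] pos [ 0.6085 -0.2269  0.2535] yaz -0.25 tilt [ 0.0017 -0.0006] j [-0.36  0.37  1.56  0.    1.21 -0.11] F [ 0.9 -0.4 -0.4] t 9.6833
```

View pics/w4.png

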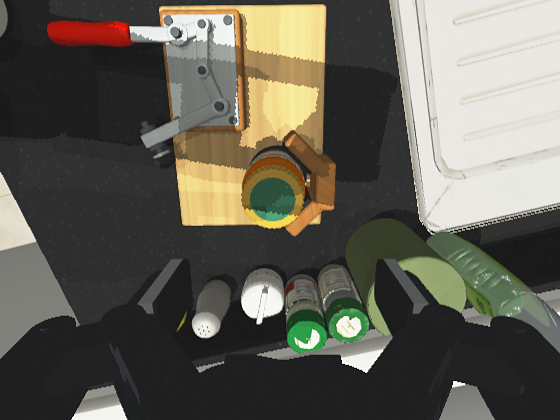

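The jar stands in the V, lid centre at (272,199), with both jaws visible to its right. The clamp is open and the lever grip is at (90,33). Next is the lever.

Scaled: -0.0303 m is -0.606, 0.0238 m is 0.476.

drive_effector:
  motion: {"sx": [0.476,0.476,0.476,0.476,0.476,0.476,0],"sy": [-0.606,-0.606,-0.606,-0.606,-0.606,-0.606,0],"sz": [0,0,0,0,0,0,0],"ax": [0,0,0,0,0,0,0],"ay": [0,0,0,0,0,0,0],"az": [0,0,0,0,0,0,0]}
  aperture: 0.085

```text
time: 10.27
position: [0.4618, -0.0396, 0.2505]
orientation: [-0.003, 0.789, 0.614, -0.002]
ft_force: [0.1, -0.8, 0.4]
width: 0.0854
grip_force: 0.0
```

drive_effector:
  motion: {"sx": [0,0,0,0,0,0,0,0,0,0,0,0,0,0,0,0],"sy": [0,0,0,0,0,0,0,0,0,0,0,0,0,0,0,0],"sz": [0.1,0.1,0.1,0.1,0.1,0.1,0.1,0.1,0.1,0.1,0.1,0.1,0.1,0,0,0],"ax": [0,0,0,0,0,0,0,0,0,0,0,0,0,0,0,0],"ay": [0,0,0,0,0,0,0,0,0,0,0,0,0,0,0,0],"az": [-0.604,-0.604,-0.604,-0.604,-0.604,-0.604,-0.604,-0.604,-0.604,-0.604,-0.604,-0.604,-0.604,0,0,0]}

```text
time: 11.6
position: [0.4671, -0.0435, 0.1872]
orientation: [-0.001, 0.127, 0.992, -0.0]
ft_force: [0.7, -0.7, 0.3]
width: 0.0849
grip_force: 0.0
```

```bash
python3 -c "
from h import *
to(.468,-.041,.036)
f=wrist('w5');r,_,m=blob(f,(0,180,80),(8,255,255));print(r,atz(f,r,.06),tri([f,load('w1')],[r,(219.7,95.8)]))
ys,xs=np.nonzero(m);P=np.array([atz(f,(x,y),.06)[:2] for x,y in zip(xs,ys)]);w,v=np.linalg.eigh(np.cov(P.T));print('dir',np.arctan(v[1,1]/v[0,1]));a=P@v[:,1];print(np.percentile(a,[1,99])-a.mean())
a=wrist('w6');from plant import manip
f=manip.grab_frame('top');np.savez('pics/top1.npz',**f);c=blob(f,(60,60,40),(100,255,255),(250,130,350,240));print('lid',c[:2],atz(f,c[0],.132))"
```

```text
d [-0.0005  0.0027  0.1512] pos [ 0.4671 -0.0435  0.1872] yaz 1.3164 tilt [-0.0012  0.0001] j [-0.1   0.16  2.   -0.    0.98 -1.41] F [ 0.7 -0.7  0.3] t 11.6
[285.7227154  197.03655352] [ 0.46822873 -0.04042378  0.06      ] (array([ 0.46901168, -0.04049911,  0.05711198]), [np.float64(9.36059533294967e-05), np.float64(9.360595332948665e-05)])
dir -0.2614002027394951
[-0.03963858  0.03681169]
lid (array([294.64820847, 165.00651466]), array([285, 156,  20,  19, 307], dtype=int32)) [ 0.60206993 -0.22542794  0.132     ]
```

drive_effector:
  motion: {"sx": [-0.02,0,0,0,0,0],"sy": [0.06,0,0,0,0,0],"sz": [0.6,0.6,0.6,0.6,0.6,0],"ax": [0,0,0,0,0,0],"ay": [0,0,0,0,0,0],"az": [0,0,0,0,0,0]}
  aperture: 0.085

```text
time: 12.25
position: [0.4659, -0.0405, 0.0337]
orientation: [-0.004, 0.125, 0.992, -0.0]
ft_force: [-1.6, 0.4, -0.7]
width: 0.0853
grip_force: 0.0
```

drive_effector:
  motion: {"sx": [0,0,0,0,0,0,0,0],"sy": [0,0,0,0,0,0,0,0],"sz": [0,0,0,0,0,0,0,0],"ax": [0,0,0,0,0,0,0,0],"ay": [0,0,0,0,0,0,0,0],"az": [0,0,0,0,0,0,0,0]}
  aperture: 0.015
  clamp_n: 20

```text
time: 12.92
position: [0.4699, -0.0409, 0.039]
orientation: [0.001, 0.125, 0.992, 0.0]
ft_force: [-1.9, -0.7, 10.9]
width: 0.0192
grip_force: 20.6
```

```bash
python3 -c "
from h import *
to(.4685,-.0404,.036)"
```

```text
d [0.0015 0.0001 0.003 ] pos [ 0.4699 -0.0409  0.039 ] yaz 1.3201 tilt [ 0.002  -0.0002] j [-0.09  0.41  2.1  -0.    0.63 -1.41] F [-1.9 -0.7 10.9] t 12.9167
```

Scaled: -0.0006 m is -0.012, 0.01 m is 0.2, 0.12 rad is 0.6.

drive_effector:
  motion: {"sx": [-0.012,-0.012,-0.012,-0.012,-0.012,-0.012,-0.012,-0.012,0,0],"sy": [0.2,0.2,0.2,0.2,0.2,0.2,0.2,0.2,0,0],"sz": [0,0,0,0,0,0,0,0,0,0],"ax": [0,0,0,0,0,0,0,0,0,0],"ay": [0,0,0,0,0,0,0,0,0,0],"az": [0.6,0.6,0.6,0.6,0.6,0.6,0.6,0.6,0,0]}

```text
time: 13.75
position: [0.5226, 0.0155, 0.039]
orientation: [0.002, 0.569, 0.822, 0.0]
ft_force: [1.1, -12.0, 6.8]
width: 0.0193
grip_force: 22.5
```

```bash
python3 -c "
from h import *
from plant import manip
to(.55,-.062,.036);p=manip.get_state()['position'][:2]-[.55,-.062];print(np.hypot(*p),np.arctan2(p[1],p[0]))"
```

```text
d [-0.0822 -0.0016  0.0032] pos [0.5226 0.0155 0.039 ] yaz 0.3602 tilt [ 0.0033 -0.0018] j [ 0.03  0.46  1.99 -0.    0.68 -0.33] F [  1.1 -12.    6.8] t 13.75
0.0821950656222056 1.9112845259795217
```

drive_effector:
  motion: {"sx": [-0.024,-0.024,-0.024,-0.016,-0.012,-0.012,-0.012,0,0],"sy": [0.2,0.2,0.2,0.2,0.2,0.2,0.2,0,0],"sz": [0,0,0,0,0,0,0,0,0],"ax": [0,0,0,0,0,0,0,0,0],"ay": [0,0,0,0,0,0,0,0,0],"az": [0.6,0.6,0.6,0.6,0.6,0.6,0.6,0,0]}

```text
time: 14.5
position: [0.5889, 0.0101, 0.0388]
orientation: [0.0, 0.855, 0.518, -0.0]
ft_force: [-5.8, -2.4, 9.2]
width: 0.0191
grip_force: 21.0
```

```bash
python3 -c "
from h import *
from plant import manip
to(.55,-.062,.036);p=manip.get_state()['position'][:2]-[.55,-.062];print(np.hypot(*p),2.884-np.arctan2(p[1],p[0]))"
```

```text
d [-0.0819 -0.0011  0.0028] pos [0.5889 0.0101 0.0388] yaz -0.4812 tilt [-0.0006 -0.0004] j [ 0.01  0.54  1.84 -0.    0.76  0.5 ] F [-5.8 -2.4  9.2] t 14.5
0.08192544055743115 1.807770947008171
```

Scaled: 0.0083 m is 0.166, -0.0004 m is -0.008, 0.1 rad is 0.5.

drive_effector:
  motion: {"sx": [-0.008,-0.008,0,0],"sy": [0.166,0.166,0,0],"sz": [0,0,0,0],"ax": [0,0,0,0],"ay": [0,0,0,0],"az": [0.5,0.45,0,0]}

```text
time: 14.83
position: [0.5985, 0.0032, 0.0384]
orientation: [-0.003, 0.9, 0.435, -0.003]
ft_force: [-17.8, 9.6, 19.3]
width: 0.0191
grip_force: 23.9
```

```bash
python3 -c "
from h import *
from plant import manip
to(.55,-.062,.036);p=manip.get_state()['position'][:2]-[.55,-.062];print(np.hypot(*p),2.884-np.arctan2(p[1],p[0]))"
```

```text
d [-0.0812  0.0026  0.0027] pos [0.5985 0.0032 0.0384] yaz -0.671 tilt [-0.0089  0.0023] j [0.   0.56 1.82 0.   0.78 0.67] F [-17.8   9.6  19.3] t 14.8333
0.08123692163471845 1.9525521520145115
```

drive_effector:
  motion: {"sx": [0,0],"sy": [0.06,0],"sz": [0,0],"ax": [0,0],"ay": [0,0],"az": [0,0]}

```text
time: 15.0
position: [0.5985, 0.003, 0.0383]
orientation: [-0.005, 0.9, 0.435, -0.005]
ft_force: [-25.2, 20.5, 27.0]
width: 0.0191
grip_force: 25.6
```

```bash
python3 -c "
from h import *
from plant import manip
to(.55,-.062,.036);p=manip.get_state()['position'][:2]-[.55,-.062];print(np.hypot(*p),2.884-np.arctan2(p[1],p[0]))"
```

```text
d [-0.0811  0.0025  0.0026] pos [0.5985 0.003  0.0383] yaz -0.6711 tilt [-0.0134  0.0046] j [-0.    0.56  1.81  0.01  0.78  0.67] F [-25.2  20.5  27. ] t 15.0
0.0811419136641075 1.954185624737687
```

drive_effector:
  motion: {"sx": [0,0,0,0,0,0,0],"sy": [-0.08,0,0,0,0,0,0],"sz": [0,0,0,0,0,0,0],"ax": [0,0,0,0,0,0,0],"ay": [0,0,0,0,0,0,0],"az": [0,0,0,0,0,0,0]}
  aperture: 0.085

```text
time: 15.58
position: [0.6023, 0.0021, 0.0377]
orientation: [0.0, 0.9, 0.435, 0.0]
ft_force: [-0.7, -0.5, 0.4]
width: 0.0851
grip_force: 0.0
```

drive_effector:
  motion: {"sx": [0,0,0,0,0,0,0,0,0],"sy": [0,0,0,0,0,0,0,0,0],"sz": [-0.6,-0.8,-0.8,-0.8,-0.8,0,0,0,0],"ax": [0,0,0,0,0,0,0,0,0],"ay": [0,0,0,0,0,0,0,0,0],"az": [0,0,0,0,0,0,0,0,0]}

```text
time: 16.33
position: [0.6011, 0.0022, 0.2262]
orientation: [-0.001, 0.9, 0.435, -0.001]
ft_force: [0.3, -0.3, 0.3]
width: 0.0848
grip_force: 0.0
```

```bash
python3 -c "
from h import *
from plant import manip
f=wrist('w7');r,_,m=blob(f,(0,180,80),(8,255,255));g=atz(f,r,.06);print(g)
ys,xs=np.nonzero(m);P=np.array([atz(f,(x,y),.06)[:2] for x,y in zip(xs,ys)]);w,v=np.linalg.eigh(np.cov(P.T));print('dir',np.arctan2(v[1,1],v[0,1])%np.pi,g[:2]-.085*v[:,1],g[:2]+.085*v[:,1])
t=manip.grab_frame('top');c=blob(t,(60,60,40),(100,255,255),(250,130,350,240));p=atz(t,c[0],.132);print('lid',p)
to(p[0],p[1],.23)
cv2.imwrite('pics/t2.png',cv2.resize(t['img'][100:280,180:360,::-1],(600,600),interpolation=2))"
```

```text
[0.60131847 0.00556202 0.06      ]
dir 0.9266154471876048 [ 0.55027225 -0.0624033 ] [0.65236468 0.07352734]
lid [ 0.60504135 -0.22582556  0.132     ]
d [-0.1764  0.1446 -0.004 ] pos [0.6012 0.0022 0.226 ] yaz -0.6697 tilt [-0.0029 -0.    ] j [ 0.    0.32  1.69 -0.    1.13  0.67] F [ 0.1 -0.2 -0.1] t 16.4333
```

View pics/w7.png

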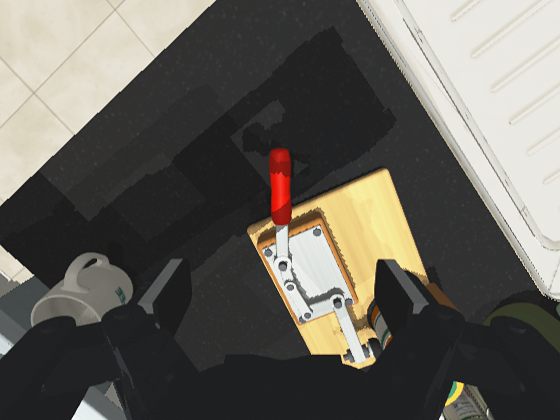

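The lever is over at its stop (about 1.95 rad by vision) and stays there. The clamp arm lies across to the jar, and the lid has moved to the expected seat (0.605, −0.226). Now the lid.

Units first: shifts go in units of 50 mm and turns go in units of 0.2 rad. So -0.0294 m is -0.588, 0.0241 m is 0.482.

drive_effector:
  motion: {"sx": [-0.588,-0.588,-0.588,-0.588,-0.588,-0.588,0],"sy": [0.482,0.482,0.482,0.482,0.482,0.482,0],"sz": [0,0,0,0,0,0,0],"ax": [0,0,0,0,0,0,0],"ay": [0,0,0,0,0,0,0],"az": [0,0,0,0,0,0,0]}

```text
time: 17.02
position: [0.6053, -0.2318, 0.2264]
orientation: [0.001, 0.901, 0.434, -0.001]
ft_force: [0.5, -0.1, 0.5]
width: 0.0849
grip_force: 0.0
```

drive_effector:
  motion: {"sx": [0,0,0,0,0,0,0,0,0,0,0,0,0,0,0,0,0,0,0,0],"sy": [0,0,0,0,0,0,0,0,0,0,0,0,0,0,0,0,0,0,0,0],"sz": [0,0,0,0,0,0,0,0,0,0,0,0,0,0,0,0,0,0,0,0],"ax": [0,0,0,0,0,0,0,0,0,0,0,0,0,0,0,0,0,0,0,0],"ay": [0,0,0,0,0,0,0,0,0,0,0,0,0,0,0,0,0,0,0,0],"az": [0.615,0.615,0.615,0.615,0.615,0.615,0.615,0.615,0.615,0.615,0.615,0.615,0.615,0.615,0.615,0.615,0.615,0,0,0]}

```text
time: 18.68
position: [0.6058, -0.2255, 0.2271]
orientation: [0.0, 0.829, -0.559, -0.001]
ft_force: [0.3, 1.2, -0.4]
width: 0.0849
grip_force: 0.0
```

```bash
python3 -c "
from h import *
to(.605,-.2258,.1)
f=wrist('w8');c=blob(f,(60,60,40),(100,255,255));print(c[:2],atz(f,c[0],.132))"
```

```text
d [1.000e-04 8.000e-04 1.271e-01] pos [ 0.6058 -0.2255  0.2271] yaz -2.7564 tilt [-0.001   0.0004] j [-0.36  0.39  1.59  0.    1.16  2.4 ] F [ 0.3  1.2 -0.4] t 18.6833
(array([284.56717226, 207.57854821]), array([ 260,  184,   50,   48, 1846], dtype=int32)) [ 0.60570961 -0.22651215  0.132     ]
```

Scaled: 0.03 m is 0.6, 0.025 m is 0.5.

drive_effector:
  motion: {"sx": [0.006,0,0,0,0,0],"sy": [0.01,0,0,0,0,0],"sz": [0.6,0.6,0.6,0.5,0.18,0],"ax": [0,0,0,0,0,0],"ay": [0,0,0,0,0,0],"az": [0,0,0,0,0,0]}

```text
time: 19.23
position: [0.604, -0.2256, 0.1013]
orientation: [0.001, 0.829, -0.56, -0.002]
ft_force: [0.7, -0.2, 0.4]
width: 0.085
grip_force: 0.0
```

drive_effector:
  motion: {"sx": [0,0,0,0,0,0,0],"sy": [0,0,0,0,0,0,0],"sz": [0,0,0,0,0,0,0],"ax": [0,0,0,0,0,0,0],"ay": [0,0,0,0,0,0,0],"az": [0,0,0,0,0,0,0]}
  aperture: 0.04
  clamp_n: 80

```text
time: 19.82
position: [0.605, -0.2275, 0.1064]
orientation: [0.001, 0.828, -0.56, 0.0]
ft_force: [-7.9, -2.1, 10.0]
width: 0.0528
grip_force: 82.6
```

```bash
python3 -c "
from h import *
to(.605,-.2258,.1)"
```

```text
d [-0.0016 -0.0006  0.0064] pos [ 0.605  -0.2275  0.1064] yaz -2.7598 tilt [-0.0003 -0.002 ] j [-0.36  0.52  1.68 -0.    0.94  2.4 ] F [-7.9 -2.1 10. ] t 19.8167
```

Scaled: -0.002 m is -0.04, -0.115 rad is -0.575.

drive_effector:
  motion: {"sx": [0,0,0,0,0,0,0,0,0,0,0,0,0],"sy": [0,0,0,0,0,0,0,0,0,0,0,0,0],"sz": [-0.04,0,0,0,0,0,0,0,0,0,0,0,0],"ax": [0,0,0,0,0,0,0,0,0,0,0,0,0],"ay": [0,0,0,0,0,0,0,0,0,0,0,0,0],"az": [-0.3,-0.5,-0.575,-0.575,-0.575,-0.575,-0.575,-0.575,-0.575,-0.575,-0.575,-0.575,0]}

```text
time: 20.9
position: [0.6058, -0.2263, 0.1069]
orientation: [0.0, 0.998, 0.063, 0.0]
ft_force: [-1.5, 0.2, -2.2]
width: 0.0528
grip_force: 87.7
```

```bash
python3 -c "
from h import *
from plant import manip
to(.605,-.2258,.1);s=manip.get_state();print(s['torque'],s['width'],s['grip_force'])"
```

```text
d [-0.0008 -0.0006  0.0069] pos [ 0.6058 -0.2263  0.1069] yaz -1.4453 tilt [ 0.0009 -0.0002] j [-0.36  0.52  1.68  0.    0.94  1.09] F [-1.5  0.2 -2.2] t 20.9
[0.01870536 0.0629023  0.66716778] 0.05278080180588687 87.70594954490662
```

Scaled: -0.115 rad is -0.575.

drive_effector:
  motion: {"sx": [0,0,0,0,0,0,0,0,0,0,0,0,0,0,0,0,0,0,0,0],"sy": [0,0,0,0,0,0,0,0,0,0,0,0,0,0,0,0,0,0,0,0],"sz": [0,0,0,0,0,0,0,0,0,0,0,0,0,0,0,0,0,0,0,0],"ax": [0,0,0,0,0,0,0,0,0,0,0,0,0,0,0,0,0,0,0,0],"ay": [0,0,0,0,0,0,0,0,0,0,0,0,0,0,0,0,0,0,0,0],"az": [-0.575,-0.575,-0.575,-0.575,-0.575,-0.575,-0.575,-0.575,-0.575,-0.575,-0.575,-0.575,-0.575,-0.575,-0.575,-0.575,-0.575,-0.575,-0.575,0]}

```text
time: 22.57
position: [0.6038, -0.2255, 0.1068]
orientation: [-0.002, 0.405, 0.914, -0.0]
ft_force: [-8.6, 4.4, 5.5]
width: 0.0528
grip_force: 88.5
```

drive_effector:
  motion: {"sx": [0,0,0,0,0,0,0,0],"sy": [0,0,0,0,0,0,0,0],"sz": [0,0,0,0,0,0,0,0],"ax": [0,0,0,0,0,0,0,0],"ay": [0,0,0,0,0,0,0,0],"az": [-0.575,-0.575,-0.575,-0.575,-0.575,-0.575,0,0]}

```text
time: 23.23
position: [0.6034, -0.2261, 0.1067]
orientation: [-0.002, 0.074, 0.997, 0.0]
ft_force: [-10.9, 1.3, 5.2]
width: 0.0527
grip_force: 88.5
```

```bash
python3 -c "
from h import *
from plant import manip
to(.605,-.2258,.1);s=manip.get_state();print(s['torque'],s['width'],s['grip_force'])"
```

```text
d [-0.0016  0.0006  0.0067] pos [ 0.6034 -0.2261  0.1067] yaz 1.4223 tilt [-0.0041  0.0003] j [-0.36  0.52  1.68 -0.    0.94 -1.78] F [-10.9   1.3   5.2] t 23.2333
[0.20828236 1.67771357 0.56576099] 0.052737945600582425 88.53282809257507
```

Scaled: 0.02 rad is 0.1.

drive_effector:
  motion: {"sx": [0,0,0,0,0,0,0],"sy": [0,0,0,0,0,0,0],"sz": [0,0,0,0,0,0,0],"ax": [0,0,0,0,0,0,0],"ay": [0,0,0,0,0,0,0],"az": [0.1,0,0,0,0,0,0]}
  aperture: 0.085

```text
time: 23.82
position: [0.6058, -0.2263, 0.1059]
orientation: [0.0, 0.083, 0.997, -0.0]
ft_force: [1.5, -0.7, -0.1]
width: 0.0847
grip_force: 0.0
```

drive_effector:
  motion: {"sx": [0,0,0,0,0,0,0],"sy": [0,0,0,0,0,0,0],"sz": [-0.6,-0.8,-0.8,-0.24,0,0,0],"ax": [0,0,0,0,0,0,0],"ay": [0,0,0,0,0,0,0],"az": [0,0,0,0,0,0,0]}

```text
time: 24.4
position: [0.6048, -0.2259, 0.2263]
orientation: [-0.001, 0.083, 0.997, 0.0]
ft_force: [0.0, 0.0, 0.2]
width: 0.0848
grip_force: 0.0
```

```bash
python3 -c "
from h import *
f=wrist('w9');a,b=load('w8')['img'],f['img'];print(blob(f,(60,60,40),(100,255,255))[0],atz(f,blob(f,(60,60,40),(100,255,255))[0],.132));to(.6015,.005,.23)
A=a[100:310,180:390];B=b[100:310,180:390];C=load('w4')['img'][100:310,180:390]
cv2.imwrite('pics/cmp.png',cv2.resize(np.hstack([A,B,C])[:,:,::-1],(798,266),interpolation=2))"
```

```text
[108.69748654 234.23578695] [ 0.60398988 -0.36770845  0.132     ]
d [ 0.0414  0.2272 -0.0039] pos [ 0.6047 -0.2259  0.2259] yaz 1.4043 tilt [-0.0027  0.0011] j [-0.36  0.39  1.59  0.    1.16 -1.76] F [-0.3  0.7 -0.2] t 24.45
```

View pics/cmp.png

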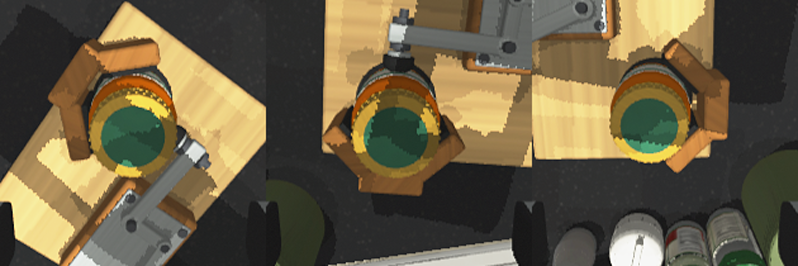

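Left and middle panels: the clamp arm is closed with its pad on the jar before and after the turn, and the lid is centred. I'll check that the jar itself did not turn by comparing its label in the scene camera.

```bash
python3 -c "
from h import *
from plant import manip
f=manip.grab_frame('scene');a=load('scene0')['img'][145:215,255:315];c=proj(f,[.605,-.226,.07])[0].astype(int);print(c)
b=f['img'][c[1]-40:c[1]+40,c[0]-40:c[0]+40]
k=lambda x:cv2.resize(x[:,:,::-1],(400,400),interpolation=2);cv2.imwrite('pics/sc.png',np.hstack([k(a),k(b)]))"
```

```text
[240 233]
```

View pics/sc.png

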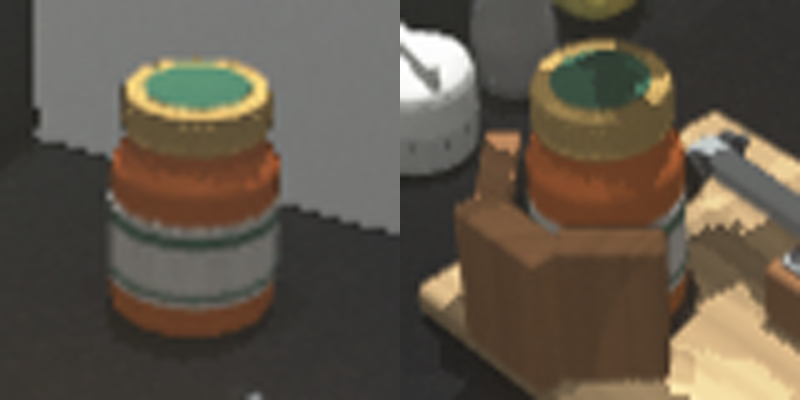

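The label wraps round evenly, so the picture can't show whether the jar turned. The steady 0.57–0.67 N·m at the wrist over 4.2 rad, with no change in grip width, matches the lid turning on a clamped jar. Now the lever goes back.

drive_effector:
  motion: {"sx": [0.138,0.138,0.138,0.138,0.138,0.138,0],"sy": [0.754,0.754,0.754,0.754,0.754,0.754,0],"sz": [0,0,0,0,0,0,0],"ax": [0,0,0,0,0,0,0],"ay": [0,0,0,0,0,0,0],"az": [0,0,0,0,0,0,0]}

```text
time: 25.08
position: [0.6013, 0.0095, 0.2264]
orientation: [-0.001, 0.081, 0.997, 0.001]
ft_force: [-0.6, -1.5, -0.2]
width: 0.0854
grip_force: 0.0
```

drive_effector:
  motion: {"sx": [0,0,0,0,0,0,0,0,0,0,0,0,0,0,0,0,0,0,0],"sy": [0,0,0,0,0,0,0,0,0,0,0,0,0,0,0,0,0,0,0],"sz": [0,0,0,0,0,0,0,0,0,0,0,0,0,0,0,0,0,0,0],"ax": [0,0,0,0,0,0,0,0,0,0,0,0,0,0,0,0,0,0,0],"ay": [0,0,0,0,0,0,0,0,0,0,0,0,0,0,0,0,0,0,0],"az": [0.605,0.605,0.605,0.605,0.605,0.605,0.605,0.605,0.605,0.605,0.605,0.605,0.605,0.605,0.605,0.605,0.605,0,0]}

```text
time: 26.67
position: [0.6018, 0.0034, 0.2267]
orientation: [-0.0, 0.896, 0.445, -0.001]
ft_force: [0.8, -0.9, -0.2]
width: 0.0852
grip_force: 0.0
```

```bash
python3 -c "
from h import *
f=wrist('w10');r,_,m=blob(f,(0,180,80),(8,255,255));g=atz(f,r,.06);print(g)
to(g[0],g[1],.037)"
```

```text
[0.60133746 0.00554631 0.06      ]
d [ 0.0015 -0.0015  0.1899] pos [0.6019 0.0034 0.2269] yaz -0.6484 tilt [-0.0014 -0.0001] j [ 0.    0.32  1.69 -0.    1.13  0.65] F [-0.3 -0.1  0.2] t 26.7167
```

Scaled: 0.038 m is 0.76, -0.001 m is -0.02.

drive_effector:
  motion: {"sx": [0,0,0,0,0,0,0],"sy": [-0.02,0,0,0,0,0,0],"sz": [0.76,0.76,0.76,0.76,0.52,0.24,0],"ax": [0,0,0,0,0,0,0],"ay": [0,0,0,0,0,0,0],"az": [0,0,0,0,0,0,0]}

```text
time: 27.3
position: [0.5994, 0.0042, 0.0349]
orientation: [-0.001, 0.896, 0.444, -0.002]
ft_force: [0.1, 0.5, 0.5]
width: 0.0849
grip_force: 0.0
```

drive_effector:
  motion: {"sx": [0,0,0,0,0,0,0,0],"sy": [0,0,0,0,0,0,0,0],"sz": [0,0,0,0,0,0,0,0],"ax": [0,0,0,0,0,0,0,0],"ay": [0,0,0,0,0,0,0,0],"az": [0,0,0,0,0,0,0,0]}
  aperture: 0.015
  clamp_n: 20

```text
time: 27.97
position: [0.6002, 0.0056, 0.0389]
orientation: [-0.001, 0.896, 0.443, -0.001]
ft_force: [-7.8, 8.6, 12.6]
width: 0.0189
grip_force: 23.0
```

```bash
python3 -c "
from h import *
from plant import manip
to(.55,-.062,.036);p=manip.get_state()['position'][:2]-[.55,-.062];print(np.hypot(*p),2.884-np.arctan2(p[1],p[0]))"
```

```text
d [-0.0842  0.0011  0.0029] pos [0.6002 0.0056 0.0389] yaz -0.6527 tilt [-0.0021  0.0016] j [0.01 0.55 1.82 0.   0.77 0.66] F [-7.8  8.6 12.6] t 27.9667
0.08420331648263002 1.952568509191603
```

Scaled: -0.01 m is -0.2, -0.0006 m is -0.012, -0.12 rad is -0.6.

drive_effector:
  motion: {"sx": [-0.012,-0.012,-0.012,-0.012,-0.012,-0.012,-0.012,-0.012,0,0],"sy": [-0.2,-0.2,-0.2,-0.2,-0.2,-0.2,-0.2,-0.2,0,0],"sz": [0,0,0,0,0,0,0,0,0,0],"ax": [0,0,0,0,0,0,0,0,0,0],"ay": [0,0,0,0,0,0,0,0,0,0],"az": [-0.6,-0.6,-0.6,-0.6,-0.6,-0.6,-0.6,-0.6,0,0]}

```text
time: 28.8
position: [0.5245, 0.0187, 0.0391]
orientation: [-0.001, 0.591, 0.807, 0.001]
ft_force: [-6.1, 10.9, 11.7]
width: 0.019
grip_force: 23.4
```

```bash
python3 -c "
from h import *
from plant import manip
to(.55,-.062,.036);p=manip.get_state()['position'][:2]-[.55,-.062];print(np.hypot(*p),2.884-np.arctan2(p[1],p[0]))"
```

```text
d [-0.0847 -0.0001  0.0029] pos [0.5245 0.0187 0.0391] yaz 0.3071 tilt [-0.0007  0.0018] j [ 0.03  0.47  1.99  0.    0.69 -0.28] F [-6.1 10.9 11.7] t 28.8
0.08466056948520499 1.0076650215413836
```

drive_effector:
  motion: {"sx": [0.006,0.006,-0.006,-0.012,-0.012,-0.012,-0.012,-0.012,0,0,0],"sy": [-0.2,-0.2,-0.2,-0.2,-0.2,-0.2,-0.2,-0.2,-0.09,0,0],"sz": [0,0,0,0,0,0,0,0,0,0,0],"ax": [0,0,0,0,0,0,0,0,0,0,0],"ay": [0,0,0,0,0,0,0,0,0,0,0],"az": [-0.6,-0.6,-0.6,-0.6,-0.6,-0.6,-0.6,-0.6,-0.25,0,0]}

```text
time: 29.72
position: [0.4672, -0.0399, 0.0389]
orientation: [-0.001, 0.127, 0.992, -0.0]
ft_force: [-10.5, -1.2, 20.6]
width: 0.0194
grip_force: 24.3
```

```bash
python3 -c "
from h import *
from plant import manip
to(.55,-.062,.036);p=manip.get_state()['position'][:2]-[.55,-.062];print(np.hypot(*p),2.884-np.arctan2(p[1],p[0]))"
```

```text
d [-0.0857 -0.0006  0.0027] pos [ 0.4672 -0.0399  0.0389] yaz 1.3168 tilt [-0.0026  0.0001] j [-0.09  0.41  2.1  -0.    0.63 -1.4 ] F [-10.5  -1.2  20.6] t 29.7167
0.08571183763150797 0.003628948253956654
```

Push gently onto the open stop, then release and look.

Scaled: -0.003 m is -0.06, -0.002 m is -0.04.

drive_effector:
  motion: {"sx": [0,0,0,0],"sy": [-0.06,-0.04,0,0],"sz": [0,0,0,0],"ax": [0,0,0,0],"ay": [0,0,0,0],"az": [0,0,0,0]}

```text
time: 30.05
position: [0.4667, -0.0426, 0.0389]
orientation: [-0.001, 0.127, 0.992, 0.001]
ft_force: [-6.1, 16.8, 17.0]
width: 0.0188
grip_force: 24.2
```

```bash
python3 -c "
from h import *
from plant import manip
to(.55,-.062,.036);p=manip.get_state()['position'][:2]-[.55,-.062];print(np.hypot(*p),2.884-np.arctan2(p[1],p[0]))"
```

```text
d [-0.0855  0.0022  0.0027] pos [ 0.4667 -0.0426  0.0389] yaz 1.3166 tilt [-0.0014  0.0024] j [-0.1   0.41  2.1   0.    0.63 -1.42] F [-6.1 16.8 17. ] t 30.05
0.08548825672960209 -0.029139996043969774
```

drive_effector:
  motion: {"sx": [0,0,0,0,0,0,0],"sy": [0.08,0,0,0,0,0,0],"sz": [0,0,0,0,0,0,0],"ax": [0,0,0,0,0,0,0],"ay": [0,0,0,0,0,0,0],"az": [0,0,0,0,0,0,0]}
  aperture: 0.085

```text
time: 30.63
position: [0.4686, -0.0406, 0.0377]
orientation: [-0.0, 0.126, 0.992, -0.0]
ft_force: [-0.2, 0.5, -0.0]
width: 0.0852
grip_force: 0.0
```

drive_effector:
  motion: {"sx": [0,0,0,0,0,0,0],"sy": [0,0,0,0,0,0,0],"sz": [-0.6,-0.8,-0.8,-0.8,0,0,0],"ax": [0,0,0,0,0,0,0],"ay": [0,0,0,0,0,0,0],"az": [0,0,0,0,0,0,0]}

```text
time: 31.22
position: [0.4683, -0.0405, 0.1875]
orientation: [-0.0, 0.126, 0.992, -0.0]
ft_force: [0.1, 0.3, -0.0]
width: 0.0847
grip_force: 0.0
```

```bash
python3 -c "
from h import *
from plant import manip
f=wrist('w11');r,_,m=blob(f,(0,180,80),(8,255,255));g=atz(f,r,.06);print(g)
ys,xs=np.nonzero(m);P=np.array([atz(f,(x,y),.06)[:2] for x,y in zip(xs,ys)]);w,v=np.linalg.eigh(np.cov(P.T));print('dir',np.arctan(v[1,1]/v[0,1]))
t=manip.grab_frame('top');c=blob(t,(60,60,40),(100,255,255),(250,130,350,240));p=atz(t,c[0],.132);print('lid',p)
to(p[0],p[1],.23)
cv2.imwrite('pics/t3.png',cv2.resize(t['img'][110:330,170:400,::-1],(700,600),interpolation=2))"
```

```text
[ 0.467867   -0.04220433  0.06      ]
dir -0.2405495065072504
lid [ 0.60471984 -0.22631297  0.132     ]
d [-0.1793 -0.1456 -0.044 ] pos [ 0.4675 -0.0404  0.1864] yaz 1.3174 tilt [-0.0027  0.0002] j [-0.09  0.17  2.   -0.    0.98 -1.41] F [ 0.5 -0.3 -0.6] t 31.3167
```

View pics/t3.png

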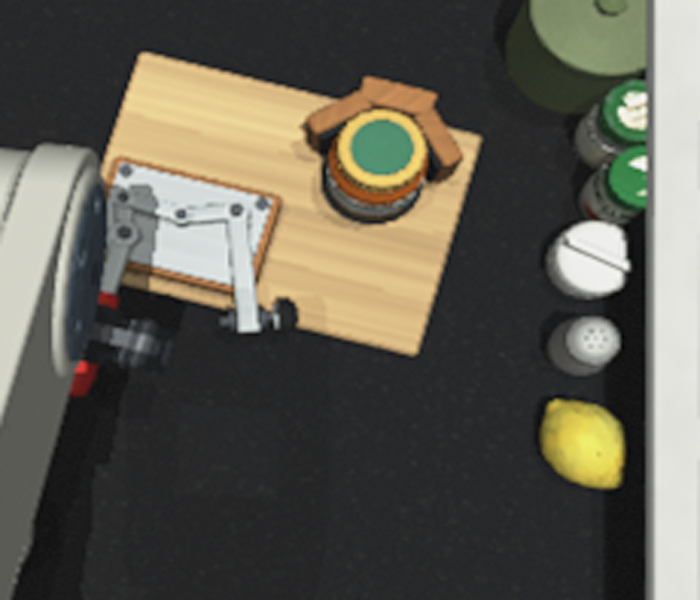

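The clamp is open, the lever is back at its open stop (its direction matches the holder's x axis), and the jar stands in the V with its lid at (0.605, −0.226). The lemon and salt shaker are where they were. I'm handing it in.

```bash
python3 -c "
from plant import manip
print(manip.finish_job())"
```

```text
the job is handed in; nothing more can be done
None
```

I handed the job in at about 31 s: the jar was clamped, its lid turned about 4.2 rad (no picture could confirm the lid turned on the jar, but the wrist torque fits), the clamp is open again, and the jar stands in the V.

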